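Close a pin tin with its nested lids and lift the outer lid away

ROBOT

A 6-joint arm with a two-finger parallel gripper is mounted at the origin on a cart in front of the work surface, level with it; the furniture and walls round the work are solid. World frame = base frame: x ahead of the robot, y to its left, z up, the work surface at z = 0. Lengths are in m, angles in rad, forces in N, time in s.
With the tool pointing down it reaches from about 0.275 to 0.875 m from the base axis. Payload 12.5 kg.
Tool frame: the origin (TCP) lies at the very end of the fingers, on their centre line; the grasp point (between the pads) lies ctrl.hold_point_z behind it (ctrl.hold_point_z is the distance from the TCP to the grasp point, in m); z points along the fingers, y is the line along which they close (so a half turn about z gives the same grasp; the last joint's range is limited). The gripper opens to 85 mm and grips with 20 to 120 N. Pads are 22 mm wide; open, the fingers measure 114 mm over their backs; the gripper's body (76 mm by 85 mm) begins 54 mm behind the grasp point. The pads swing forward as they close: fully open they stand 13 mm farther back than shut.
Start: joints at [-1.242, 0.351, 1.652, -0, 1.139, -0.085], TCP at [0.221, -0.504, 0.231] pointing down, gripper open.
Joint ranges: [-2.75, 2.75], [-0.79, 2.1], [0.01, 2.65], [-1.57, 4.71], [0.07, 3.14], [-2.87, 2.87]. Speed limits (rad/s): [2.22, 2.22, 2.79, 3.14, 3.14, 3.14].

INTERFACE

Orientations are given as a unit quaternion [x, y, z, w].
In Python, from station import ctrl, vision, finish_job gives the robot as it stands.
- The arm moves only by the tool drive_tool, never from a script. Its argument "moves" is a list that holds one entry, the list of rows, each a list of 4 numbers: the shift along the tool's x, y, z in cm, then the turn about the tool's z in rad. A call has exactly 5 rows; each row is the pose to reach, as a shift and turn from the pose commanded when the call began, along the tool's axes at that moment; what a row does not reach only later rows make up. A row lasts 1/12 s, in which the tool goes at most 41.7 mm and 7.16 degrees, less where a joint would pass 70% of its speed; a pose out of reach is approached as far as the arm can. A call with a gripper value outside its range is refused whole. "fingers" is the opening in per cent of the stroke, from 0 (shut) to 100 (fully open), set as the call begins (left out, the last holds). The fingers move at their own pace and stop on an object; "squeeze" is the grip in N (left out, the last holds). Time passes only in rows, so rows that repeat a pose let the fingers close, or fill a call up. It gives the time, the measured TCP pose, the force, the opening and the grip force at its end, in the units of the state.
- ctrl.state(): the state, without advancing time (a new reading comes with each control period).
- vision.grab_frame(name): name is "side" or "top" or "wrist"; returns a dict with "img" (384x512x3 uint8, blue, green, red), "fx", "fy", "cx", "cy" (pixels), "k1" (the pictures are not rectified: a ray, as slopes to the right and down, at radius r is drawn at 1 + k1 r^2 times it, then the intrinsics apply), "pose" (4x4, takes a point from camera to world coordinates). Camera axes: x right, y down, z forward; pixel columns grow to the right and rows downward; lengths in m; the calibration is good to about 2 mm. A picture is of the moment at which its call begins. There is no depth.
- finish_job(): hands the job in; it is judged then, once.
The state is a dict: "time_s": time; "joint_pos": joint angles; "dq": joint speeds; "effort": joint torques, N m; "ee_pos": TCP position; "tool_rot": TCP orientation; "contact_force": force on the tool from outside, world axes, zero at the start; "moment": the same for the moment, N m; "opening": finger opening in m; "grasp_force": force on a finger pad.
Only numpy, scipy, OpenCV 4.12 (cv2) and the standard library are available. Lean on these libraries where they do the work, as an engineer would, in place of code of your own. Each camera call takes 0.05 s, during which the arm holds its last target. There are 200 camera calls.

TASK

Put the two lids on the open tin as one nested pair: take the pair by the edge of the lower (inner) lid, keep the outer lid sitting on it, lower the pair until the inner lid is fully seated in the tin, and let go. Then take the outer lid by its bar handle and lift it alone, leaving the inner lid seated and undisturbed, and finish still holding the outer lid level and motionless in the gripper about 10 cm straight above where it sat. Never drop a lid, do not shove or tip the tin, and leave the nut, paint jar, tape measure and sanding block alone.

Things in the scene. Friction and masses are not known exactly. Their poses are not given: they have to be found in the camera images.
- tin_mouth (a point): Centre of the mouth of an open rectangular steel tin (loose, about 0.9 kg), level with its rim, 45 mm above the bench. Outside 86 mm long (this frame's x) by 54 mm wide (y), walls 3 mm: mouth 80 x 48 mm, free to the bottom. z up. With the inner lid seated, its band rests on the rim, band centre 6.5 mm above this point, overhanging 3 mm all round, x along x (either way round).
- inner_band (a point): Centre of the inner lid's edge band (bare aluminium, loose, about 0.22 kg), a slab 92 mm long (x) by 60 wide (y) by 13 high, to be gripped across y. Below it a plug 75 x 43 mm, 12 deep (lower half 71 x 39), enters the tin with 2.5 mm play a side; at the start it stands on the bench on this plug, this point 18.5 mm up. Above it a step 74 x 42 mm, 6 high, carries the outer lid.
- outer_handle (a point): Centre of the outer lid's wooden bar handle, 36 mm long (x) by 14 wide (y) by 18 high, upright in the middle of its flat top, 9 mm below this point. The lid is a loose steel cap 84 x 52 x 10 mm, about 0.09 kg; its 7.5 mm skirt goes round the inner lid's step with 2 mm play and rests on the band, unfastened, so this point is then 25.5 mm above the inner band's centre.
- nut: Steel hexagon nut lying flat, 22x25x10 mm, origin at the centre of its underside; leave alone.
- jar: Small grey-and-white paint jar with a white cap, upright, 30 mm across, 42 mm high, origin at the centre of its underside; leave alone.
- tape: Yellow tape measure standing on edge, 36x72x58 mm, origin at the centre of its underside; leave alone.
- sander: Cork-brown sanding block, 46x75x24 mm, origin at the centre of its underside; leave alone.
Things that resemble listed ones, but are neither listed nor needed, are in the scene too. Leave any blue or pink look-alike of the part that bears inner_band alone. What is shaped like the part that bears outer_handle but blue is not meant.

How it is judged:
On the way, in this order (a step that is already met when the one before it is completed fails the run):
1. the nested pair is lifted clear of the bench together, held by the inner lid (height (world z) of inner_band above 0.035 m and contact force between the fingers and inner_lid above 0.5 N and z of outer_handle in the frame of inner_band below 0.03 m and horizontal distance between outer_handle and inner_band below 0.008 m), for 0.1 s.
2. the inner lid is fully seated in the tin and let go, with the outer lid still on it (z of inner_band in the frame of tin_mouth between 0.003 and 0.009 m and horizontal distance between inner_band and tin_mouth below 0.006 m and angle between the x axis of inner_band and the x axis of tin_mouth, either way round below 0.12 rad and angle between the z axis of inner_band and the z axis of tin_mouth, either way round below 0.05 rad and z of outer_handle in the frame of inner_band below 0.03 m and horizontal distance between outer_handle and inner_band below 0.008 m and contact force between the fingers and inner_lid below 0.2 N and linear speed of inner_lid below 0.03 m/s), for 0.2 s.
At the end, for the whole second after the job is handed in: Inner lid seated in the upright tin (band centre 3 to 9 mm above the rim, within 6 mm sideways and 0.12 rad), still, untouched; outer lid held by the fingers alone, still, level within 0.2 rad, within 30 mm sideways of the inner lid's centre, 60 to 150 mm above where it sat (z of inner_band in the frame of tin_mouth between 0.003 and 0.009 m and horizontal distance between inner_band and tin_mouth below 0.006 m and angle between the x axis of inner_band and the x axis of tin_mouth, either way round below 0.12 rad and angle between the z axis of inner_band and the z axis of tin_mouth, either way round below 0.05 rad and angle between tin_mouth's own z axis and vertical below 0.05 rad and height (world z) of tin_mouth below 0.05 m and z of outer_handle in the frame of inner_band between 0.085 and 0.175 m and horizontal distance between outer_handle and inner_band below 0.03 m and angle between outer_handle's own z axis and vertical below 0.2 rad and contact force between the fingers and outer_lid above 1 N and contact force between each of inner_lid, tin and outer_lid below 0.05 N and contact force between each of the arm, the fingers and inner_lid below 0.2 N and linear speed of each of outer_lid, inner_lid, tin below 0.03 m/s); the arm keeps its last pose, push and grip.
It fails at once if the outer lid comes off the inner lid, or is left behind, while the inner lid is not seated in the tin (not (z of outer_handle in the frame of inner_band below 0.03 m and horizontal distance between outer_handle and inner_band below 0.008 m) and not (z of inner_band in the frame of tin_mouth between 0.003 and 0.009 m and horizontal distance between inner_band and tin_mouth below 0.006 m and angle between the x axis of inner_band and the x axis of tin_mouth, either way round below 0.12 rad and angle between the z axis of inner_band and the z axis of tin_mouth, either way round below 0.05 rad)).
It fails at once if the pair is dropped: the inner lid is in the air with neither fingers nor tin carrying it (height (world z) of inner_band above 0.03 m and not (z of inner_band in the frame of tin_mouth between 0.003 and 0.009 m and horizontal distance between inner_band and tin_mouth below 0.006 m and angle between the x axis of inner_band and the x axis of tin_mouth, either way round below 0.12 rad and angle between the z axis of inner_band and the z axis of tin_mouth, either way round below 0.05 rad) and contact force between each of the fingers, tin and inner_lid below 0.02 N).
It fails at once if the outer lid is dropped from the fingers (z of outer_handle in the frame of inner_band above 0.04 m and contact force between each of the fingers, inner_lid and outer_lid below 0.02 N).
It fails at once if the tin is shoved more than 25 mm or tipped (distance of tin_mouth from where it was at the start of the episode above 0.025 m or angle between tin_mouth's own z axis and vertical above 0.2 rad).
It fails at once if the nut, jar, tape measure or sanding block is moved more than 20 mm (distance of any of nut, jar, tape, sander from where it was at the start of the episode above 0.02 m).
It also fails if it takes over 48 s, if anything falls off the work surface, if the arm or the gripper's body presses on something with over 40 N, if the wrist force passes 120 N, or if a joint passes its speed limit or range.

## Working session

There is one attempt and no reset: what is moved stays moved. The work goes in short steps, Python scripts to look and compute and a tool call to move; the robot and the scene stay as the last step left them, time stands still between calls to the robot, and variables do not carry over. Pictures are saved under pics/ and viewed, at most 10 in all, crops included, and the job is handed in when it is done.

Besides the shell and the picture viewer there is one more tool, called after "Request:" by a JSON object that holds its "api" and its "payload", one argument or row to a line. drive_tool: Moves the arm, as the interface text tells. Its arguments: {"type":"object","properties":{"moves":{"type":"array"},"fingers":{"type":"number"},"squeeze":{"type":"number"}},"required":["moves"]}

```bash
mkdir -p pics
python3 - <<'E'
from station import ctrl, vision
import cv2,pickle
print(ctrl.state(), ctrl.hold_point_z)
for n in("top","side"):
    f=vision.grab_frame(n); cv2.imwrite(f"pics/{n}0.png",cv2.resize(f["img"],(800,600),interpolation=cv2.INTER_CUBIC)); pickle.dump(f,open(f"{n}0.pkl","wb"))
    print(n,f["fx"],f["fy"],f["cx"],f["cy"],f["k1"],f["pose"].round(3).tolist() if hasattr(f["pose"],"round") else f["pose"])
E
```

```text
{'time_s': 0.0, 'joint_pos': array([-1.24157581e+00,  3.51238112e-01,  1.65241972e+00,  4.11465998e-05,
        1.13907765e+00, -8.46122328e-02]), 'dq': array([ 1.62124545e-03, -1.26774775e-05,  7.19627053e-04, -9.67099694e-04,
        2.04698013e-04,  4.78696163e-04]), 'effort': array([-5.97815847e-05, -5.06095576e+01, -2.91408223e+01, -1.83358920e-04,
        4.40162941e-03,  3.07841049e-05]), 'ee_pos': array([ 0.22108872, -0.50325519,  0.23075905]), 'tool_rot': array([ 9.78670687e-01,  2.05434563e-01, -5.11713045e-05, -5.69427104e-04]), 'contact_force': array([ 0.33037557,  0.67022347, -0.655111  ]), 'moment': array([-0.00040911,  0.00110225,  0.00314018]), 'grasp_force': 0.0, 'opening': 0.08558126157336149} 0.0187
top 484.3911184398144 484.3911184398144 252.25226514138998 189.93348873224056 0.030551335360494404 [[-0.259, -0.892, 0.37, -0.053], [-0.966, 0.235, -0.108, 0.233], [0.009, -0.386, -0.923, 1.636], [0.0, 0.0, 0.0, 1.0]]
side 361.1545217464236 361.1545217464236 254.5855816776859 194.952026916819 -0.07832146833193811 [[0.974, -0.075, 0.214, 0.33], [-0.227, -0.35, 0.909, -1.094], [0.007, -0.934, -0.357, 0.521], [0.0, 0.0, 0.0, 1.0]]
```

View pics/top0.png

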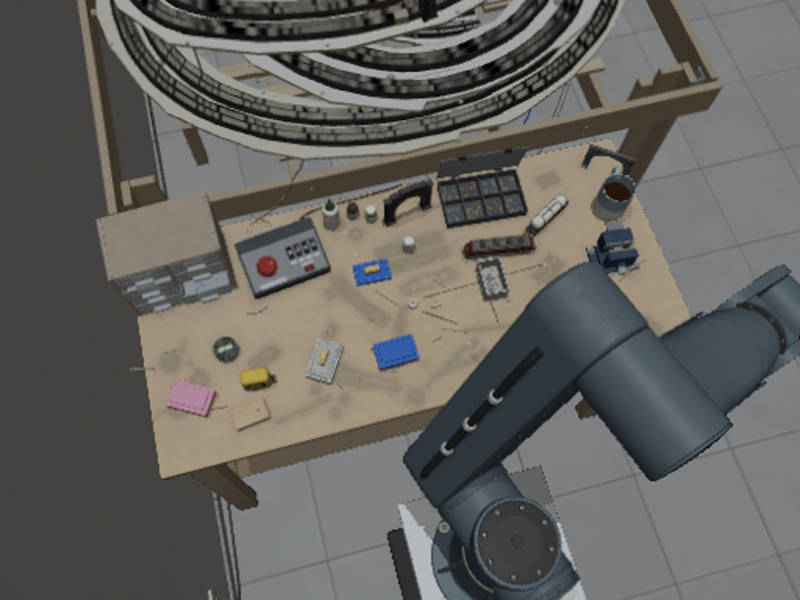

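View pics/side0.png

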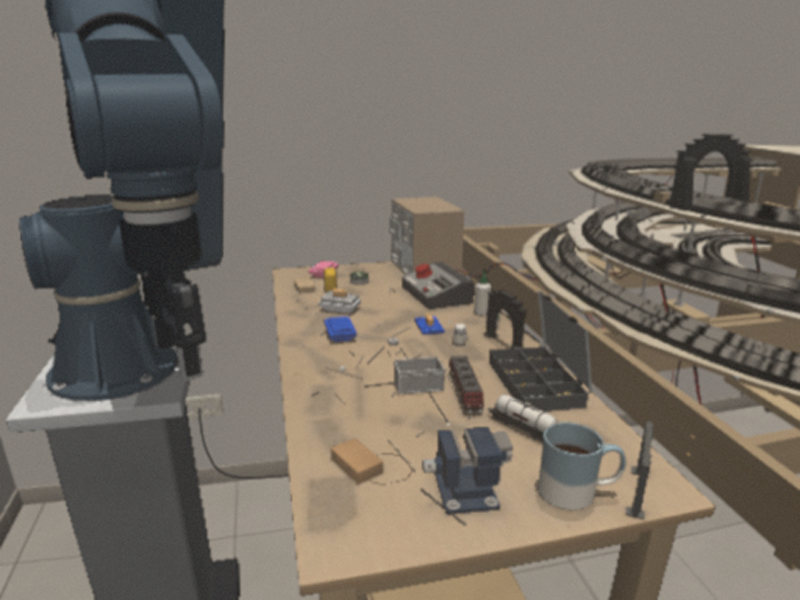

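The top view shows the pair at about (323,358) and the tin at about (491,280). The jar is at (409,243), the nut at (413,303) and the tape at (257,378). The sander is hidden by the arm; the side view has it at (357,460).

```bash
cat > h.py <<'E'
import numpy as np, cv2, pickle
from scipy.spatial.transform import Rotation as R
def ray(f,uv):
    d=np.array([(uv[0]-f["cx"])/f["fx"],(uv[1]-f["cy"])/f["fy"]]); s=d.copy()
    for _ in range(20): s=d/(1+f["k1"]*(s@s))
    P=np.array(f["pose"]); return P[:3,3],P[:3,:3]@np.array([s[0],s[1],1])
def at(f,uv,z):
    o,d=ray(f,uv); return o+d*(z-o[2])/d[2]
def proj(f,X):
    P=np.array(f["pose"]); p=(np.atleast_2d(X)-P[:3,3])@P[:3,:3]; s=p[:,:2]/p[:,2:]
    s=s*(1+f["k1"]*(s**2).sum(1,keepdims=True)); return s*f["fx"]+[f["cx"],f["cy"]]
def box(c,yaw,l,w,z):
    q=np.array([[1,1],[1,-1],[-1,-1],[-1,1]])*[l/2,w/2]; k=np.array([[np.cos(yaw),-np.sin(yaw)],[np.sin(yaw),np.cos(yaw)]])
    return np.c_[q@k.T+c[:2],np.full(4,z)]
def shift(st,goal,yaw): # goal TCP; yaw= world angle of the tool's closing y axis -> shift in cm, turn
    r=R.from_quat(st["tool_rot"]); m=r.as_matrix(); d=m.T@(np.array(goal)-st["ee_pos"])*100
    a=np.arctan2(m[1,1],m[0,1]); t=-(yaw-a); t=(t+np.pi/2)%np.pi-np.pi/2
    return d.round(2),round(t,3)
E
python3 - <<'E'
from h import *
f=pickle.load(open("top0.pkl","rb"))
for n,u,z in [("handle",(323,354),.05),("tin",(491,279),.045),("jar",(409,240),.042),("nut",(413,303),.01),("tape",(256,376),.058),("cornersA",(317,339),.025),("A",(342,346),.025),("A",(330,381),.025),("A",(306,373),.025),("T",(476,262),.045),("T",(503,259),.045),("T",(508,295),.045),("T",(482,299),.045)]:
    print(n,at(f,np.array(u)*.64,z).round(3))
from station import ctrl
s=ctrl.state(); print(R.from_quat(s["tool_rot"]).as_matrix().round(3));
E
```

```text
handle [0.492 0.234 0.05 ]
tin [ 0.572 -0.18   0.045]
jar [ 0.718 -0.025  0.042]
nut [0.574 0.005 0.01 ]
tape [0.478 0.385 0.058]
cornersA [0.539 0.239 0.025]
A [0.508 0.189 0.025]
A [0.436 0.233 0.025]
A [0.467 0.28  0.025]
T [ 0.622 -0.16   0.045]
T [ 0.613 -0.223  0.045]
T [ 0.524 -0.206  0.045]
T [ 0.529 -0.145  0.045]
[[ 0.916  0.402 -0.   ]
 [ 0.402 -0.916  0.001]
 [ 0.    -0.001 -1.   ]]
```

Request:
{"api": "drive_tool", "payload": {
  "moves": [
    [[4, -1.3, 0, 0.1], [8, -2.6, 0, 0.2], [12, -3.9, 0, 0.3], [16, -5.2, 0, 0.4], [20, -6.5, 0, 0.5]]
  ],
  "fingers": 100
}}

```text
time_s: 0.52
ee_pos: [0.3777, -0.3633, 0.2311]
tool_rot: [0.999, -0.046, -0.0, -0.0]
contact_force: [0.1, -0.7, -0.0]
opening: 0.0853
grasp_force: 0.0
```

Request:
{"api": "drive_tool", "payload": {
  "moves": [
    [[2.8, -2.8, 0, 0], [5.6, -5.6, 0, 0.03], [8.4, -8.4, -1, 0.06], [11, -11.5, -2, 0.07], [13.5, -14.5, -2, 0.07]]
  ]
}}

```text
time_s: 0.93
ee_pos: [0.5255, -0.2306, 0.2529]
tool_rot: [0.997, -0.078, 0.001, 0.0]
contact_force: [0.3, -1.4, 0.0]
opening: 0.0854
grasp_force: 0.0
```

Run:
```python
from h import *
from station import ctrl, vision
s=ctrl.state(); f=vision.grab_frame("wrist"); cv2.imwrite("pics/w1.png",f["img"]); pickle.dump(f,open("w1.pkl","wb"))
print(s["ee_pos"],np.array(f["pose"]).round(3),f["fx"],f["k1"])
```

```text
[ 0.52547462 -0.23062752  0.25288918] [[-0.157 -0.955 -0.253  0.589]
 [-0.988  0.151  0.04  -0.24 ]
 [-0.     0.256 -0.967  0.395]
 [ 0.     0.     0.     1.   ]] 274.5220326209362 -0.05025419091181347
```

View pics/w1.png

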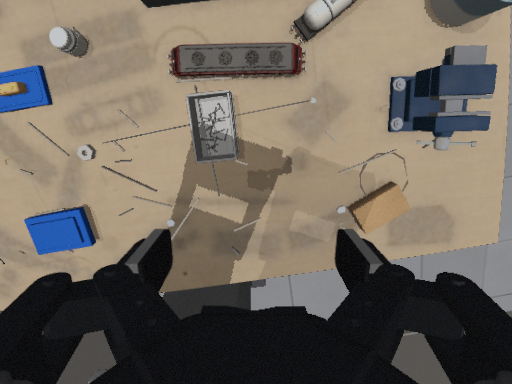

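The wrist view shows the tin rim corners at about (187,94), (231,90), (238,157) and (193,162). The nut is at (86,152), the jar at (68,40) and the sander at (380,208).

```bash
cat >> h.py <<'E'
from scipy.optimize import minimize, least_squares
def cfit(f,uv,l,w,z,g):  # fit a rectangle to 4 hand-marked corners
    uv=np.array(uv,float)
    def res(p):
        q=proj(f,box(p[:2],p[2],l,w,z)); return np.concatenate([q[np.argmin(np.hypot(*(q-u).T))]-u for u in uv])
    r=least_squares(res,g,x_scale=[.01,.01,.1],diff_step=1e-4); return r.x,np.sqrt(r.cost*2/8)
def efit(f,rects,g,sig=1.0):  # rects (l,w,z): maximise image gradient along the outlines
    im=cv2.GaussianBlur(f["img"],(0,0),sig).astype(np.float32)
    G=sum(np.hypot(cv2.Sobel(im[:,:,c],5,1,0),cv2.Sobel(im[:,:,c],5,0,1)) for c in range(3)); G=np.minimum(G,np.percentile(G,99))
    t=np.linspace(.03,.97,60)[:,None]
    def cost(p):
        X=[]
        for l,w,z in rects:
            b=box(p[:2]/100,p[2],l,w,z); X+=[b[i]*(1-t)+b[(i+1)%4]*t for i in range(4)]
        q=proj(f,np.vstack(X)).astype(np.float32); return -cv2.remap(G,q[:,0:1].copy(),q[:,1:2].copy(),1).mean()
    g=np.array([g[0]*100,g[1]*100,g[2]]); S=np.vstack([g,g+[.4,0,0],g+[0,.4,0],g+[0,0,.05]])
    r=minimize(cost,g,method="Nelder-Mead",options=dict(initial_simplex=S,xatol=1e-3,fatol=1e-3)); return np.array([r.x[0]/100,r.x[1]/100,r.x[2]]),r.fun
def overlay(f,rects,p,fn,scale=4,crop=None):
    im=f["img"].copy(); x0,y0,x1,y1=crop; im=cv2.resize(im[y0:y1,x0:x1],None,fx=scale,fy=scale,interpolation=cv2.INTER_CUBIC)
    for l,w,z in rects:
        q=(proj(f,box(p[:2],p[2],l,w,z))-[x0,y0]+.5)*scale; cv2.polylines(im,[q.astype(int)],True,(0,255,0),1)
    cv2.imwrite(fn,im)
E
python3 - <<'E'
from h import *
from station import ctrl
f=pickle.load(open("w1.pkl","rb"))
g,e=cfit(f,[(188,94),(231,91),(238,157),(194,162)],.086,.054,.045,[.572,-.18,-.16]); print(g,e)
print(efit(f,[(.086,.054,.045),(.08,.048,.045)],g), efit(f,[(.086,.054,.045)],g))
s=ctrl.state(); print(shift(s,[.41,.26,.25],-.53+np.pi/2))
E
```

```text
[ 0.58333994 -0.18754216 -0.08744975] 1.3172313968342348
(array([ 0.5831958 , -0.18676694, -0.09305755]), np.float64(-313.48297119140625)) (array([ 0.58592634, -0.18894813, -0.06593256]), np.float64(-285.0340576171875))
(array([-19.17, -46.24,   0.21]), np.float64(0.377))
```

Request:
{"api": "drive_tool", "payload": {
  "moves": [
    [[-1.3, -3.7, 0, 0], [-2.6, -7.4, 0, 0], [-3.9, -11.1, 0, 0], [-5.2, -14.8, 0, 0], [-6.5, -18.5, 0, 0]]
  ]
}}

```text
time_s: 1.4
ee_pos: [0.4873, -0.0376, 0.251]
tool_rot: [0.997, -0.078, -0.0, -0.0]
contact_force: [0.2, 0.8, -0.3]
opening: 0.085
grasp_force: 0.0
```

Request:
{"api": "drive_tool", "payload": {
  "moves": [
    [[-1.3, -3.7, 0, 0], [-2.6, -7.4, 0, 0], [-3.9, -11.1, 0, 0], [-5.2, -14.8, 0, 0], [-6.5, -18.5, 0, 0]]
  ]
}}

```text
time_s: 1.82
ee_pos: [0.4519, 0.1553, 0.2512]
tool_rot: [0.997, -0.078, -0.0, 0.0]
contact_force: [0.9, -0.3, 0.5]
opening: 0.0853
grasp_force: 0.0
```

Request:
{"api": "drive_tool", "payload": {
  "moves": [
    [[-1.3, -3.5, 0, 0.1], [-2.6, -6.5, 0, 0.2], [-3.9, -9, 0.5, 0.3], [-4.4, -10.5, 1, 0.37], [-4.4, -10.5, 1, 0.37]]
  ]
}}

```text
time_s: 2.23
ee_pos: [0.4244, 0.2663, 0.2402]
tool_rot: [0.965, -0.261, -0.001, 0.0]
contact_force: [-1.5, 0.2, 0.6]
opening: 0.085
grasp_force: 0.0
```

Run:
```python
from h import *
from station import ctrl, vision
s=ctrl.state(); f=vision.grab_frame("wrist"); cv2.imwrite("pics/w2.png",f["img"]); pickle.dump((f,s),open("w2.pkl","wb"))
print(s["ee_pos"],np.abs(s["dq"]).max())
```

```text
[0.4244236  0.26632848 0.2401786 ] 0.18680323890050413
```

View pics/w2.png

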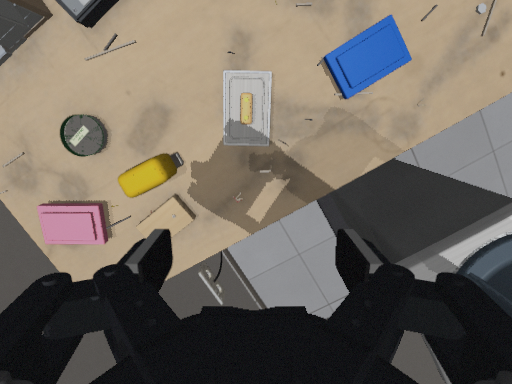

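The wrist view shows the pair centred near (247,108), its band corners at (223,70), (272,71), (270,146) and (222,145), and the handle at (246,108). The tape is at (148,175), well clear.

Run:
```python
from h import *
from station import ctrl, vision
s=ctrl.state(); f=vision.grab_frame("wrist"); pickle.dump((f,s),open("w3.pkl","wb"))
f2,_=pickle.load(open("w2.pkl","rb"))
g,e=cfit(f2,[(223,70),(272,71),(270,146),(222,145)],.092,.060,.025,[.5,.24,-.53]); print(g,e)
for F in (f2,f):
  for r in ([(.092,.06,.025)],[(.084,.052,.035)],[(.036,.014,.053)],[(.092,.06,.025),(.084,.052,.035),(.036,.014,.053)]):
    p,c=efit(F,r,g); print(p.round(4),c)
print(s["ee_pos"],shift(s,[p[0],p[1],.12],p[2]+np.pi/2))
# relative in tool coordinates
```

```text
[ 0.49037241  0.23815002 -0.55207978] 0.4760987279714934
[ 0.4909  0.2387 -0.5469] -290.2105712890625
[ 0.4899  0.2431 -0.5524] -161.46768188476562
[ 0.4914  0.239  -0.5439] -249.30609130859375
[ 0.4916  0.2386 -0.5514] -207.55929565429688
[ 0.4908  0.2385 -0.5519] -306.9877014160156
[ 0.4943  0.2397 -0.5485] -197.6713104248047
[ 0.4908  0.2379 -0.4958] -248.4481658935547
[ 0.4912  0.2381 -0.5488] -214.06857299804688
[0.4249625  0.26499877 0.24061043] (array([ 7.09, -1.  , 12.05]), np.float64(0.025))
```

Request:
{"api": "drive_tool", "payload": {
  "moves": [
    [[2, -0.3, 2, 0.025], [4, -0.6, 5, 0.025], [6, -0.9, 8, 0.025], [7, -1, 11, 0.025], [7.1, -1, 12, 0.025]]
  ],
  "fingers": 78
}}

```text
time_s: 2.75
ee_pos: [0.4922, 0.2346, 0.1177]
tool_rot: [0.962, -0.273, -0.002, 0.001]
contact_force: [-0.7, -0.5, -1.2]
opening: 0.0669
grasp_force: 0.0
```

Request:
{"api": "drive_tool", "payload": {
  "moves": [
    [[0, 0, 0, 0], [0, 0, 0, 0], [0, 0, 0, 0], [0, 0, 0, 0], [0, 0, 0, 0]]
  ]
}}

```text
time_s: 3.17
ee_pos: [0.4924, 0.2376, 0.1228]
tool_rot: [0.962, -0.272, 0.001, -0.001]
contact_force: [-1.3, 0.8, 0.1]
opening: 0.0663
grasp_force: 0.0
```

Run:
```python
from h import *
from station import ctrl, vision
s=ctrl.state(); f=vision.grab_frame("wrist"); pickle.dump((f,s),open("w4.pkl","wb")); 
f3,s3=pickle.load(open("w3.pkl","rb"))
r=R.from_quat(s["tool_rot"])
print(s["ee_pos"],s["opening"],ctrl.hold_point_z,s["contact_force"],r.as_matrix().round(4))
p=[.4908,.2382,-.55]
print(shift(s,[p[0],p[1],.0],p[2]+np.pi/2))
im=f["img"].copy()
for l,w,z in [(.092,.06,.025),(.084,.052,.035),(.036,.014,.053)]:
    cv2.polylines(im,[proj(f,box(p[:2],p[2],l,w,z)).astype(int)],True,(0,255,0),1)
cv2.imwrite("pics/w4.png",im)
fs=vision.grab_frame("side"); cv2.imwrite("pics/s4.png",fs["img"])
```

```text
[0.4923966  0.23762344 0.12279255] 0.06632911241681769 0.0187 [-1.33430995  0.7912315   0.14853512] [[ 8.523e-01 -5.231e-01  2.200e-03]
 [-5.231e-01 -8.523e-01  8.000e-04]
 [ 1.400e-03 -1.800e-03 -1.000e+00]]
(array([-0.18,  0.06, 12.28]), np.float64(-0.001))
```

View pics/w4.png

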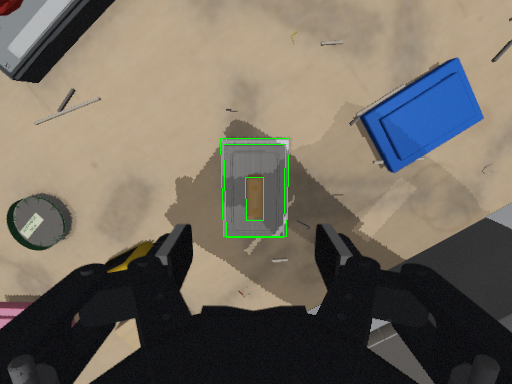

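The overlay matches the lids, centred at (255,188) midway between the pads at x≈191 and 316. I'll descend straight, slightly opened.

Request:
{"api": "drive_tool", "payload": {
  "moves": [
    [[-0.1, 0, 2, 0], [-0.2, 0.05, 4, 0], [-0.2, 0.05, 6, 0], [-0.2, 0.05, 8, 0], [-0.2, 0.05, 9, 0]]
  ],
  "fingers": 92
}}

```text
time_s: 3.68
ee_pos: [0.4893, 0.2376, 0.0296]
tool_rot: [0.962, -0.272, -0.001, 0.001]
contact_force: [-0.3, -0.7, -0.1]
opening: 0.079
grasp_force: 0.0
```

Request:
{"api": "drive_tool", "payload": {
  "moves": [
    [[0, 0, 1, 0], [0, 0, 2, 0], [0, 0, 2.6, 0], [0, 0, 3, 0], [0, 0, 3, 0]]
  ]
}}

```text
time_s: 4.1
ee_pos: [0.49, 0.2378, 0.0009]
tool_rot: [0.962, -0.272, -0.0, 0.0]
contact_force: [-0.3, -0.0, -0.8]
opening: 0.0786
grasp_force: 0.0
```

Request:
{"api": "drive_tool", "payload": {
  "moves": [
    [[0, 0, 0.1, 0], [0, 0, 0.2, 0], [0, 0, 0.3, 0], [0, 0, 0.3, 0], [0, 0, 0.3, 0]]
  ]
}}

```text
time_s: 4.52
ee_pos: [0.4902, 0.2378, -0.0015]
tool_rot: [0.962, -0.272, 0.0, -0.0]
contact_force: [0.3, -1.5, 0.2]
opening: 0.0784
grasp_force: 0.0
```

Request:
{"api": "drive_tool", "payload": {
  "moves": [
    [[0, 0, 0, 0], [0, 0, 0, 0], [0, 0, 0, 0], [0, 0, 0, 0], [0, 0, 0, 0]]
  ],
  "fingers": 50,
  "squeeze": 40
}}

```text
time_s: 4.93
ee_pos: [0.4903, 0.2379, -0.0013]
tool_rot: [0.962, -0.272, 0.0, -0.0]
contact_force: [-1.8, -0.1, 5.7]
opening: 0.0592
grasp_force: 43.9
```

Request:
{"api": "drive_tool", "payload": {
  "moves": [
    [[0, 0, 0, 0], [0, 0, 0, 0], [0, 0, 0, 0], [0, 0, 0, 0], [0, 0, 0, 0]]
  ]
}}

```text
time_s: 5.35
ee_pos: [0.4903, 0.2379, -0.0014]
tool_rot: [0.962, -0.272, 0.0, -0.0]
contact_force: [-1.3, -1.0, 5.2]
opening: 0.0594
grasp_force: 43.9
```

Request:
{"api": "drive_tool", "payload": {
  "moves": [
    [[0, 0, -0.1, 0], [0, 0, -0.3, 0], [0, 0, -0.6, 0], [0, 0, -1, 0], [0, 0, -1.4, 0]]
  ],
  "squeeze": 60
}}

```text
time_s: 5.77
ee_pos: [0.49, 0.2377, 0.0125]
tool_rot: [0.962, -0.272, -0.0, 0.0]
contact_force: [-0.8, 0.2, -4.0]
opening: 0.0585
grasp_force: 64.9
```

Request:
{"api": "drive_tool", "payload": {
  "moves": [
    [[0, 0, -0.5, 0], [0, 0, -1.2, 0], [0, 0, -2, 0], [0, 0, -2.8, 0], [0, 0, -3.6, 0]]
  ]
}}

```text
time_s: 6.18
ee_pos: [0.4902, 0.2379, 0.0493]
tool_rot: [0.962, -0.272, 0.0, -0.0]
contact_force: [0.2, -0.6, -3.5]
opening: 0.0587
grasp_force: 64.9
```

Request:
{"api": "drive_tool", "payload": {
  "moves": [
    [[0, 0, -0.8, 0], [0, 0, -1.8, 0], [0, 0, -3, 0], [0, 0, -4, 0], [0, 0, -4.5, 0]]
  ]
}}

```text
time_s: 6.6
ee_pos: [0.4907, 0.238, 0.0952]
tool_rot: [0.962, -0.272, 0.001, -0.001]
contact_force: [-0.4, -0.2, -3.6]
opening: 0.0586
grasp_force: 65.0
```

Run:
```python
from h import *
from station import ctrl, vision
s=ctrl.state(); f=vision.grab_frame("wrist"); pickle.dump((f,s),open("w5.pkl","wb")); cv2.imwrite("pics/w5.png",f["img"])
print(s["ee_pos"],s["contact_force"],s["opening"])
r=R.from_quat(s["tool_rot"]).as_matrix(); print((r.T@(np.array(f["pose"])[:3,3]-s["ee_pos"])).round(4))
c=np.array([.4908,.2382]); s4=[.4903,.2379]; tx=r[:2,0]; print("lid offset along tool x,y mm",(c-s4)@tx*1000,(c-s4)@r[:2,1]*1000)
print(shift(s,[.515,-.187,.15],-.09+np.pi/2))
```

```text
[0.4907232  0.23803717 0.09518246] [-0.40797887 -0.19236927 -3.61901119] 0.0586206786015242
[ 0.0646 -0.0003 -0.1422]
lid offset along tool x,y mm 0.2688587573039375 -0.5174105305951302
(array([24.33, 34.93, -5.51]), np.float64(-0.461))
```

View pics/w5.png

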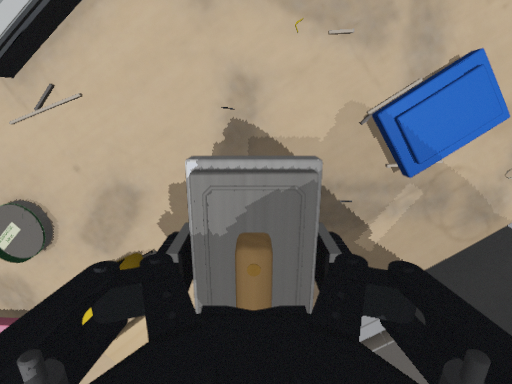

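Request:
{"api": "drive_tool", "payload": {
  "moves": [
    [[0.2, 0.3, -1, 0], [0.8, 1.2, -2.5, 0], [1.7, 2.7, -4, 0], [2.9, 4.6, -5.5, 0], [4.3, 6.9, -7, 0]]
  ]
}}

```text
time_s: 7.07
ee_pos: [0.4902, 0.1559, 0.164]
tool_rot: [0.962, -0.272, -0.0, 0.0]
contact_force: [0.9, 0.3, -2.7]
opening: 0.0586
grasp_force: 65.7
```

Request:
{"api": "drive_tool", "payload": {
  "moves": [
    [[1.5, 2.4, -0.8, 0], [3, 4.9, -1.3, 0], [4.5, 7.3, -1.5, 0], [6, 9.7, -1.5, 0], [7.5, 12.1, -1.5, 0]]
  ]
}}

```text
time_s: 7.48
ee_pos: [0.4907, 0.0126, 0.1787]
tool_rot: [0.962, -0.272, -0.0, 0.0]
contact_force: [0.1, 0.5, -3.1]
opening: 0.0592
grasp_force: 65.7
```

Request:
{"api": "drive_tool", "payload": {
  "moves": [
    [[1.5, 2.4, 0, -0.03], [3, 4.9, 0, -0.09], [4.5, 7.3, 0, -0.16], [5.9, 9.5, 0, -0.23], [7.2, 11.6, 0, -0.3]]
  ]
}}

```text
time_s: 7.9
ee_pos: [0.4912, -0.124, 0.1785]
tool_rot: [0.992, -0.124, -0.0, -0.0]
contact_force: [0.3, 0.7, -2.3]
opening: 0.0585
grasp_force: 65.7
```

Run:
```python
from h import *
from station import ctrl
s=ctrl.state(); print(s["ee_pos"],s["opening"],shift(s,[.493,-.179,.18],-.09+np.pi/2))
```

```text
[ 0.4911962  -0.12404147  0.17845878] 0.05847849671359795 (array([ 1.52,  5.28, -0.15]), np.float64(-0.158))
```

Request:
{"api": "drive_tool", "payload": {
  "moves": [
    [[0.5, 1.8, 0, -0.06], [1, 3.4, -0.1, -0.12], [1.3, 4.6, -0.1, -0.155], [1.5, 5.2, -0.1, -0.155], [1.5, 5.3, -0.1, -0.155]]
  ]
}}

```text
time_s: 8.32
ee_pos: [0.4928, -0.1783, 0.1793]
tool_rot: [0.999, -0.049, -0.0, -0.0]
contact_force: [0.6, -0.0, -3.0]
opening: 0.059
grasp_force: 65.7
```

Request:
{"api": "drive_tool", "payload": {
  "moves": [
    [[0, 0, 0, 0], [0, 0, 0, 0], [0, 0, 0, 0], [0, 0, 0, 0], [0, 0, 0, 0]]
  ]
}}

```text
time_s: 8.73
ee_pos: [0.4931, -0.177, 0.1793]
tool_rot: [0.999, -0.048, -0.0, -0.0]
contact_force: [-0.4, 0.0, -3.8]
opening: 0.059
grasp_force: 65.7
```

Run:
```python
from h import *
from station import ctrl, vision
s=ctrl.state(); f=vision.grab_frame("wrist"); pickle.dump((f,s),open("w6.pkl","wb"))
print(s["ee_pos"],s["tool_rot"],np.abs(s["dq"]).max())
g=np.array([.583,-.187,-.09])
for r in ([(.086,.054,.045),(.08,.048,.045)],[(.086,.054,.045)],[(.08,.048,.045)]): 
    p,c=efit(f,r,g); print(p,c)
p,c=efit(f,[(.086,.054,.045),(.08,.048,.045)],g)
q=proj(f,[[p[0],p[1],.045]])[0].astype(int); print(q)
x0,y0=max(q[0]-100,0),max(q[1]-75,0)
overlay(f,[(.086,.054,.045)],p,"pics/w6.png",4,(x0,y0,x0+200,y0+150)); print(x0,y0)
```

```text
[ 0.49311778 -0.17700609  0.17930949] [ 9.98853414e-01 -4.78733243e-02 -4.18307612e-05 -1.92451254e-05] 0.0023574082156869185
[ 0.58286009 -0.18538961 -0.05663157] -418.04986572265625
[ 0.58315201 -0.18258967 -0.05589953] -313.4103698730469
[ 0.58275329 -0.18539308 -0.05539455] -640.3546142578125
[254  87]
154 12
```

View pics/w6.png

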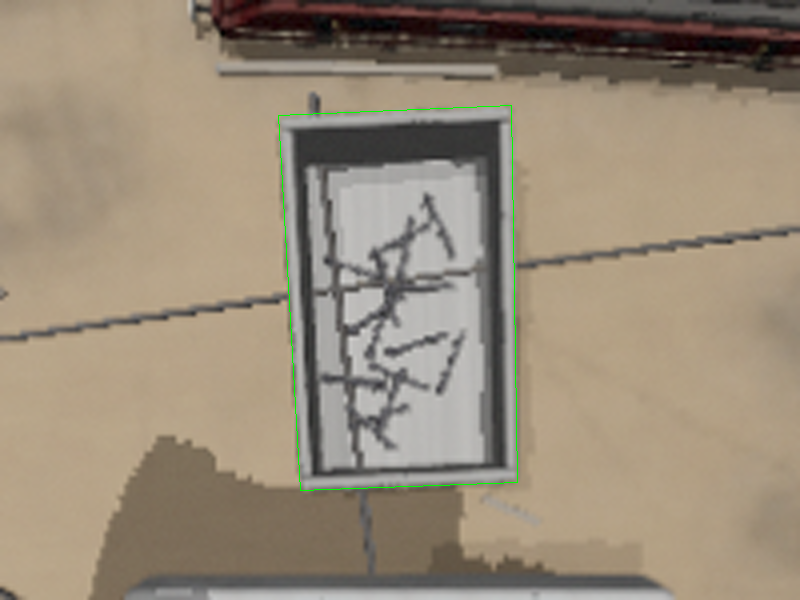

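The tin outline at crop centre (400,297) matches its rim. Next I compare the held lid's predicted outline with the same image to find the camera bias.

Run:
```python
from h import *
from station import ctrl
for n in("w5","w6"):
    f,s=pickle.load(open(n+".pkl","rb")); r=R.from_quat(s["tool_rot"]).as_matrix()
    P=lambda x,y,z: proj(f,[r@np.array([x,y,z])+s["ee_pos"]])[0].round(1)
    print("top fl,fr",P(.0463,-.03,-.0264),P(.0463,.03,-.0264),"bot",P(.0463,-.03,-.0134),P(.0463,.03,-.0134),"mid",P(.025,-.03,-.0264),P(.025,.03,-.0264))
    g=f["img"].astype(int).sum(2)
    c=g[140:175,255]; print("col",c)
    for y in (172,200): print(y,"L",g[y,178:200],"R",g[y,310:332])
    print("tilt y of handle row:",g[250,225:285:1])
tin=np.array([.5829,-.1854])
s=ctrl.state(); print(shift(s,[tin[0],tin[1],.10],-.056+np.pi/2))
```

```text
top fl,fr [184.1 159. ] [324.8 159. ] bot [190.9 154.7] [317.9 154.7] mid [187.2 206.4] [321.7 206.4]
col [250 253 251 255 255 254 259 259 263 263 257 260 258 264 262 257 259 263
 272 336 391 415 438 442 446 440 406 364 313 236 199 202 233 273 321]
172 L [488 489 487 483 485 489 491 452 560 616 622 623 506 305 234 227 232 232
 221 219 214 223] R [222 227 241 240 233 223 249 309 356 353 346 343 389 433 433 436 433 435
 435 438 439 435]
200 L [336 334 339 335 332 332 331 328 329 357 407 444 381 337 377 370 324 368
 361 362 365 367] R [286 282 287 283 284 273 277 312 345 322 279 244 243 238 246 245 251 248
 248 246 247 246]
tilt y of handle row: [281 285 282 286 282 277 276 276 279 276 228 202 244 258 264 270 272 279
 282 287 281 286 283 283 286 277 275 274 275 270 274 267 268 262 271 267
 267 268 261 269 270 261 251 254 247 230 208 240 280 281 276 283 281 282
 282 275 278 277 283 281]
top fl,fr [184.9 159.7] [325.5 159.7] bot [191.6 155.4] [318.5 155.3] mid [188.  207.1] [322.3 207. ]
col [319 323 324 318 317 321 315 312 319 313 318 309 309 309 322 279 256 261
 278 418 524 566 593 601 600 602 599 602 487 254 196 192 224 335 410]
172 L [307 309 317 318 317 316 314 310 389 420 431 428 296 272 225 234 228 231
 217 206 215 229] R [233 242 257 246 250 279 337 471 564 577 578 511 415 422 417 420 425 416
 417 420 421 420]
200 L [308 307 310 308 310 309 306 308 408 376 393 417 320 319 350 348 343 344
 343 340 341 347] R [470 470 469 469 465 470 477 517 538 481 401 408 407 413 410 411 412 404
 404 400 405 407]
tilt y of handle row: [266 273 270 263 268 261 268 266 267 261 205 202 232 245 251 252 263 263
 266 268 269 269 269 267 272 266 267 267 265 258 256 263 260 254 249 251
 258 253 246 250 253 242 248 238 226 215 203 229 264 268 269 268 266 267
 265 262 267 270 265 263]
(array([ 9.02, -0.03,  7.93]), np.float64(-0.04))
```

Request:
{"api": "drive_tool", "payload": {
  "moves": [
    [[1, 0, 0, -0.01], [2.7, 0, 0.5, -0.02], [4.7, 0, 1, -0.03], [6.6, 0, 1.5, -0.04], [8, 0, 2, -0.04]]
  ]
}}

```text
time_s: 9.2
ee_pos: [0.5748, -0.1852, 0.159]
tool_rot: [1.0, -0.028, 0.0, 0.0]
contact_force: [-0.1, 0.1, -2.8]
opening: 0.0589
grasp_force: 65.7
```

Request:
{"api": "drive_tool", "payload": {
  "moves": [
    [[0.6, 0, 1.5, 0], [0.9, 0, 3.5, 0], [1, 0, 5.5, 0], [1, 0, 7.5, 0], [1, 0, 9, 0]]
  ]
}}

```text
time_s: 9.62
ee_pos: [0.5829, -0.1854, 0.0674]
tool_rot: [1.0, -0.028, -0.001, -0.0]
contact_force: [-0.3, -0.4, -3.6]
opening: 0.0586
grasp_force: 65.6
```

Request:
{"api": "drive_tool", "payload": {
  "moves": [
    [[0, 0, 0.6, 0], [0, 0, 0.8, 0], [0, 0, 0.8, 0], [0, 0, 0.8, 0], [0, 0, 0.8, 0]]
  ]
}}

```text
time_s: 10.03
ee_pos: [0.5833, -0.1859, 0.0624]
tool_rot: [1.0, -0.028, 0.001, 0.0]
contact_force: [-0.0, -0.6, -3.5]
opening: 0.0587
grasp_force: 65.6
```

Run:
```python
from h import *
from station import ctrl
s=ctrl.state(); r=R.from_quat(s["tool_rot"]).as_matrix(); print(s["ee_pos"],s["contact_force"],s["opening"],shift(s,[.5829,-.1854,.055],-.056+np.pi/2))
```

```text
[ 0.58334915 -0.18592906  0.06238703] [-0.03747406 -0.55039916 -3.46133232] 0.05867440447973162 (array([-0.05, -0.05,  0.74]), np.float64(-0.0))
```

Request:
{"api": "drive_tool", "payload": {
  "moves": [
    [[-0.05, 0, 0.5, 0], [-0.05, 0, 0.9, 0], [-0.05, 0, 1.3, 0], [-0.05, 0, 1.6, 0], [-0.05, 0, 1.7, 0]]
  ]
}}

```text
time_s: 10.45
ee_pos: [0.5819, -0.1856, 0.0435]
tool_rot: [1.0, -0.028, -0.0, -0.0]
contact_force: [0.7, 0.9, -3.5]
opening: 0.0587
grasp_force: 65.7
```

Request:
{"api": "drive_tool", "payload": {
  "moves": [
    [[0, 0, 0.1, 0], [0, 0, 0.2, 0], [0, 0, 0.3, 0], [0, 0, 0.4, 0], [0, 0, 0.5, 0]]
  ]
}}

```text
time_s: 10.87
ee_pos: [0.5822, -0.1857, 0.0393]
tool_rot: [1.0, -0.028, 0.0, 0.0]
contact_force: [0.5, -0.0, -2.6]
opening: 0.0588
grasp_force: 65.7
```

Request:
{"api": "drive_tool", "payload": {
  "moves": [
    [[0, 0, 0.1, 0], [0, 0, 0.2, 0], [0, 0, 0.3, 0], [0, 0, 0.4, 0], [0, 0, 0.4, 0]]
  ]
}}

```text
time_s: 11.28
ee_pos: [0.5821, -0.1856, 0.0351]
tool_rot: [1.0, -0.028, -0.0, -0.0]
contact_force: [0.6, -0.9, -2.4]
opening: 0.0585
grasp_force: 65.7
```

Request:
{"api": "drive_tool", "payload": {
  "moves": [
    [[0, 0, 0.1, 0], [0, 0, 0.15, 0], [0, 0, 0.2, 0], [0, 0, 0.2, 0], [0, 0, 0.2, 0]]
  ]
}}

```text
time_s: 11.7
ee_pos: [0.5822, -0.1857, 0.0333]
tool_rot: [1.0, -0.028, -0.0, -0.0]
contact_force: [-0.5, 1.3, -3.4]
opening: 0.0588
grasp_force: 65.7
```

Request:
{"api": "drive_tool", "payload": {
  "moves": [
    [[0, 0, 0.05, 0], [0, 0, 0.1, 0], [0, 0, 0.15, 0], [0, 0, 0.15, 0], [0, 0, 0.15, 0]]
  ]
}}

```text
time_s: 12.12
ee_pos: [0.5822, -0.1857, 0.0318]
tool_rot: [1.0, -0.028, 0.0, 0.0]
contact_force: [-0.0, 0.9, -1.6]
opening: 0.0588
grasp_force: 65.7
```

Request:
{"api": "drive_tool", "payload": {
  "moves": [
    [[0, 0, 0.03, 0], [0, 0, 0.06, 0], [0, 0, 0.08, 0], [0, 0, 0.08, 0], [0, 0, 0.08, 0]]
  ]
}}

```text
time_s: 12.53
ee_pos: [0.5823, -0.1857, 0.0318]
tool_rot: [1.0, -0.028, 0.0, 0.0]
contact_force: [-4.2, 1.5, 7.7]
opening: 0.0588
grasp_force: 67.0
```

Request:
{"api": "drive_tool", "payload": {
  "moves": [
    [[0, 0, -0.04, 0], [0, 0, -0.04, 0], [0, 0, -0.04, 0], [0, 0, -0.04, 0], [0, 0, -0.04, 0]]
  ],
  "squeeze": 20
}}

```text
time_s: 12.95
ee_pos: [0.5823, -0.1857, 0.0318]
tool_rot: [1.0, -0.028, 0.0, 0.0]
contact_force: [-3.4, 1.6, 6.2]
opening: 0.0587
grasp_force: 66.6
```

Request:
{"api": "drive_tool", "payload": {
  "moves": [
    [[0, 0, 0, 0], [0, 0, 0, 0], [0, 0, 0, 0], [0, 0, 0, 0], [0, 0, 0, 0]]
  ],
  "fingers": 90
}}

```text
time_s: 13.37
ee_pos: [0.5823, -0.1857, 0.0313]
tool_rot: [1.0, -0.028, 0.0, 0.0]
contact_force: [0.5, -0.5, 0.4]
opening: 0.0772
grasp_force: 0.0
```

Request:
{"api": "drive_tool", "payload": {
  "moves": [
    [[0, 0, 0, 0], [0, 0, 0, 0], [0, 0, 0, 0], [0, 0, 0, 0], [0, 0, 0, 0]]
  ]
}}

```text
time_s: 13.78
ee_pos: [0.5822, -0.1857, 0.0314]
tool_rot: [1.0, -0.028, -0.0, 0.0]
contact_force: [-0.0, -0.2, 0.6]
opening: 0.0768
grasp_force: 0.0
```

Run:
```python
from h import *
from station import ctrl, vision
s=ctrl.state(); f=vision.grab_frame("wrist"); cv2.imwrite("pics/w7.png",f["img"]); pickle.dump((f,s),open("w7.pkl","wb"))
print(s["ee_pos"],s["contact_force"])
```

```text
[ 0.58220539 -0.18566763  0.03137292] [-0.00833718 -0.15092786  0.60867458]
```

View pics/w7.png

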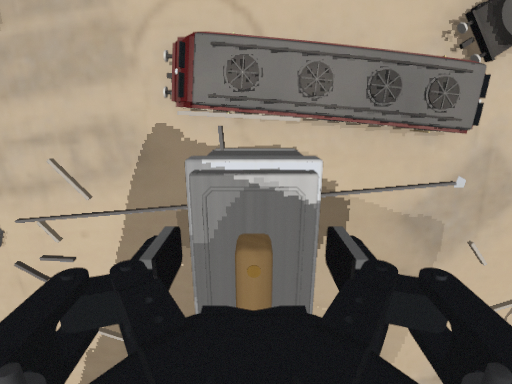

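The image shows the lid seated in the tin and released, with the handle centred at (254,270). The pads are clear on both sides.

Request:
{"api": "drive_tool", "payload": {
  "moves": [
    [[0, 0, -0.6, 0], [0, 0, -1.6, 0], [0, 0, -2.8, 0], [0, 0, -4, 0], [0, 0, -4.8, 0]]
  ]
}}

```text
time_s: 14.25
ee_pos: [0.5829, -0.1859, 0.0818]
tool_rot: [1.0, -0.028, 0.001, 0.0]
contact_force: [-0.6, -0.2, 0.3]
opening: 0.0771
grasp_force: 0.0
```

Request:
{"api": "drive_tool", "payload": {
  "moves": [
    [[0, 0, 0, 0], [0, 0, 0, 0], [0, 0, 0, 0], [0, 0, 0, 0], [0, 0, 0, 0]]
  ],
  "fingers": 32
}}

```text
time_s: 14.67
ee_pos: [0.5819, -0.1855, 0.0788]
tool_rot: [1.0, -0.028, -0.001, -0.0]
contact_force: [0.2, -0.6, 0.0]
opening: 0.0275
grasp_force: 0.0
```

Request:
{"api": "drive_tool", "payload": {
  "moves": [
    [[0, 0, 0, 0], [0, 0, 0.2, 0], [0, 0, 0.5, 0], [0, 0, 0.7, 0], [0, 0, 0.7, 0]]
  ]
}}

```text
time_s: 15.08
ee_pos: [0.5819, -0.1856, 0.0717]
tool_rot: [1.0, -0.028, -0.0, -0.0]
contact_force: [-0.4, 0.7, -0.2]
opening: 0.0269
grasp_force: 0.0
```

Request:
{"api": "drive_tool", "payload": {
  "moves": [
    [[0, 0, 0, 0], [0, 0, 0, 0], [0, 0, 0, 0], [0, 0, 0, 0], [0, 0, 0, 0]]
  ],
  "fingers": 5,
  "squeeze": 30
}}

```text
time_s: 15.5
ee_pos: [0.5822, -0.1856, 0.0724]
tool_rot: [1.0, -0.028, -0.0, -0.0]
contact_force: [-0.4, -0.6, -0.8]
opening: 0.0129
grasp_force: 31.4
```

Request:
{"api": "drive_tool", "payload": {
  "moves": [
    [[0, 0, 0, 0], [0, 0, 0, 0], [0, 0, 0, 0], [0, 0, 0, 0], [0, 0, 0, 0]]
  ]
}}

```text
time_s: 15.92
ee_pos: [0.5822, -0.1857, 0.0724]
tool_rot: [1.0, -0.028, 0.0, -0.0]
contact_force: [-1.0, -0.4, -1.9]
opening: 0.0131
grasp_force: 31.4
```

Request:
{"api": "drive_tool", "payload": {
  "moves": [
    [[0, 0, -0.1, 0], [0, 0, -0.2, 0], [0, 0, -0.4, 0], [0, 0, -0.6, 0], [0, 0, -0.8, 0]]
  ]
}}

```text
time_s: 16.33
ee_pos: [0.5823, -0.1857, 0.0807]
tool_rot: [1.0, -0.028, 0.0, 0.0]
contact_force: [0.4, -0.1, -0.8]
opening: 0.0133
grasp_force: 31.4
```

Request:
{"api": "drive_tool", "payload": {
  "moves": [
    [[0, 0, -0.4, 0], [0, 0, -1, 0], [0, 0, -1.8, 0], [0, 0, -2.8, 0], [0, 0, -3.8, 0]]
  ]
}}

```text
time_s: 16.75
ee_pos: [0.5823, -0.1857, 0.1196]
tool_rot: [1.0, -0.028, 0.0, 0.0]
contact_force: [-0.7, 0.1, -0.8]
opening: 0.0128
grasp_force: 31.4
```

Request:
{"api": "drive_tool", "payload": {
  "moves": [
    [[0, 0, -1.1, 0], [0, 0, -2.5, 0], [0, 0, -3.8, 0], [0, 0, -4.8, 0], [0, 0, -5.4, 0]]
  ]
}}

```text
time_s: 17.17
ee_pos: [0.5827, -0.1859, 0.1744]
tool_rot: [1.0, -0.028, 0.001, 0.0]
contact_force: [-0.0, 0.0, -1.2]
opening: 0.0128
grasp_force: 31.4
```

Request:
{"api": "drive_tool", "payload": {
  "moves": [
    [[0, 0, 0, 0], [0, 0, 0, 0], [0, 0, 0, 0], [0, 0, 0, 0], [0, 0, 0, 0]]
  ]
}}

```text
time_s: 17.58
ee_pos: [0.582, -0.1856, 0.1717]
tool_rot: [1.0, -0.028, -0.001, -0.0]
contact_force: [-0.3, 0.2, -0.2]
opening: 0.013
grasp_force: 31.4
```

Run:
```python
from h import *
from station import ctrl, vision
s=ctrl.state(); f=vision.grab_frame("wrist"); g=vision.grab_frame("side")
q=proj(g,[[.5822,-.1857,.1]])[0].astype(int); x,y=q
c=cv2.resize(g["img"][y-60:y+60,x-60:x+60],(384,384),interpolation=cv2.INTER_CUBIC)
cv2.imwrite("pics/w8.png",cv2.resize(np.hstack([f["img"][:,100:400],c]),None,fx=1,fy=1)); print(s["ee_pos"],s["contact_force"],s["opening"],s["grasp_force"])
```

```text
[ 0.58195069 -0.1856014   0.17173061] [-0.31805918  0.17421936 -0.19559107] 0.012975303737609904 31.428281664848328
```

View pics/w8.png

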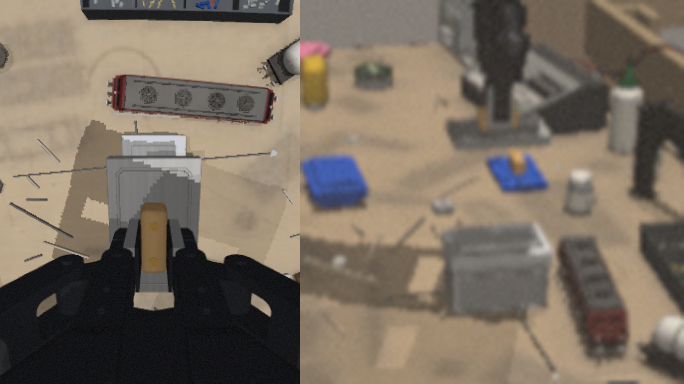

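The outer lid is held level at (153,200) in the wrist half. The inner lid stays in the tin below it, near (155,145). I'll let everything settle, then hand in.

Request:
{"api": "drive_tool", "payload": {
  "moves": [
    [[0, 0, 0, 0], [0, 0, 0, 0], [0, 0, 0, 0], [0, 0, 0, 0], [0, 0, 0, 0]]
  ]
}}

```text
time_s: 18.1
ee_pos: [0.5822, -0.1857, 0.1724]
tool_rot: [1.0, -0.028, 0.0, 0.0]
contact_force: [-0.0, 0.3, -1.3]
opening: 0.0131
grasp_force: 31.4
```

```bash
python3 -c "
from station import ctrl, finish_job
import numpy as np
s=ctrl.state(); print(s['ee_pos'],np.abs(s['dq']).max()); print(finish_job())"
```

```text
[ 0.58222295 -0.18568487  0.17242421] 0.0016689727539381807
the job is handed in; nothing more can be done
None
```

I handed the job in at about 18 s: the last images showed the inner lid seated in the tin and the outer lid held level about 10 cm above it, but the hand-in gave no verdict.

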